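Load the contact grill under the gantry shelf and swing its lid shut

TASK

Get the contact grill under the shelf ready to cook one hash brown: push the drip tray at its side fully home, lay the frozen hash brown from the board flat in the middle of the lower plate (set it down, do not drop it), then tip the open lid forward past upright and let it swing down on to the hash brown by its own weight, keeping your hand off the grill while the lid comes down. Leave the bowl, the oil bottle and the pepper mill where they stand.

Things in the scene. Friction and masses are not known exactly. Their poses are not given: they have to be found in the camera images.
- grill: Grey electric contact grill with black plates, fixed on the worktop below the shelf's front edge. Base 195 mm deep (own x), 240 mm wide (own y), 73 mm high at its rim. Origin: under the middle of the base; own -x is its front (to the robot), own +y the side with the drip tray. Ribbed lower plate 140 mm deep by 200 mm wide, rim 3 mm above the ribs. Two hinge towers, 118 mm high, at own x 85 mm, y +-106 mm.
- plate_mid (a point): Middle of the lower plate, at the tops of its ribs: 15 mm in front of the grill's origin (own x = -15 mm) and 70 mm above the worktop. Axes as the grill's.
- lid_hinge (a point): Middle of the lid's hinge axis, 85 mm behind the grill's origin (own x = +85 mm), 100 mm above the worktop; the axis runs along the grill's own y. The lid, about 0.7 kg, is 235 mm wide, 40 mm thick and reaches 179 mm from this axis; open, it stands behind the lower plate.
- grill_lid (a joint): Lid angle in rad: 0 = level, its underside 13 mm above the lower plate's ribs (lower stop); 1.57 = upright; 1.88 = leaning back on its upper stop, as at the start. Balance is at about 1.55: above it the lid falls back, below it the damped lid swings down by itself in 1.5 to 4 s. With the hash brown under it, it rests at about 0.03 to 0.2 rad.
- lid_handle (a point): Middle of the lid's handle, a black round bar 16 mm thick and 146 mm long, parallel to the hinge, 205 mm from its axis. Two arms 20 mm wide at y = +-63 mm carry it; gap between bar and lid 18 mm. With the lid open the bar is its top edge, about 295 mm above the worktop, and can be touched from behind; tipping it forward takes 1 to 4 N. Origin on the bar's axis, y along it.
- drip_tray (a joint): How far the drip tray is pulled out of the grill's +y side, in m: 0 = fully home (stop), 0.085 = furthest out. It slides along the grill's own y with about 1 N of friction. At the start it is 35 to 80 mm out.
- tray_grip (a point): Middle of the flat outer face of the drip tray's grip, a black block 70 mm long (grill's x) and 20 mm high that stands 18 mm out from the tray's front; 42 mm above the worktop. Axes as the grill's: push it towards the grill's own -y. With the tray home this face is 26 mm outside the grill's side.
- hash_brown: Golden frozen hash brown, hard, an oval slab 105 mm long (own x), 64 mm wide (own y), 17 mm thick, 80 g; origin at the centre of its underside, z up. At the start it lies flat on the board.
- board: White chopping board, 180 x 120 x 12 mm, fixed on the worktop to the robot's right; origin under its middle.
- shelf: Fixed stainless gantry shelf over the back of the worktop: deck 170 mm deep by 960 mm wide, underside 420 mm and top 440 mm above the worktop, on four 25 mm posts at own x = +-60 mm, y = +-455 mm. Origin on the worktop under its middle. It stands just above and behind the open lid, so a hand cannot come straight down behind the handle.
- shelf_edge (a point): Middle of the lower edge of the shelf's front, the edge that faces the robot, 420 mm above the worktop; about 12 mm further back (grill's +x) than the handle bar of the open lid.
- bowl: Loose pale green bowl, 140 mm across, 60 mm high; leave alone. Origin under its middle.
- oil: Loose amber oil bottle, 66 mm across, 200 mm high; leave alone. Origin under its middle.
- mill: Loose dark wooden pepper mill, 56 mm across, 155 mm high; leave alone. Origin under its middle.

How it is judged:
By the outcome, as a careful person would: the job done as asked, in the order asked, and still so for the second after the job is handed in, with the robot touching nothing.
It also fails if it takes over 69 s, if anything falls off the work surface, if the arm or the gripper's body presses on something with over 40 N, if the wrist force passes 120 N, or if a joint passes its speed limit or range.

ROBOT

A 7-joint arm with a two-finger parallel gripper is mounted at the origin on the work surface. World frame = base frame: x ahead of the robot, y to its left, z up, the work surface at z = 0. Lengths are in m, angles in rad, forces in N, time in s.
With the tool pointing down it reaches from about 0.425 to 0.875 m from the base axis. Payload 4.7 kg.
Tool frame: the origin (TCP) lies between the finger pads; the fingertips stand 11 mm ahead of it and the grasp point (between the pads) lies 8 mm behind it (arm.tip_extent is the distance from the TCP to the fingertips, in m); z points along the fingers, y is the direction in which the jaws open and shut (so a half turn about z gives the same grasp; the last joint's range is limited). The gripper opens to 87 mm and grips with 3 to 60 N. Pads are 19 mm wide; open, the fingers measure 117 mm over their backs; the gripper's body (75 mm by 190 mm) begins 51 mm behind the grasp point.
Start: joints at [1.294, 0.321, -0.07, 1.45, 0.023, 1.371, -0.057], TCP at [0.186, -0.623, 0.234] pointing down, gripper open.
Joint ranges: [-2.86, 2.86], [-0.3, 2.09], [-1.38, 1.24], [0.06, 2.45], [-1.56, 4.7], [0.09, 2.05], [-2.69, 2.69]. Speed limits (rad/s): [2.57, 2.57, 3.14, 3.14, 3.14, 3.14, 3.14].

INTERFACE

Orientations are given as a rotation vector (axis times angle).
In Python, from plant import arm gives the robot as it stands. Calls block until the motion is done:
- arm.reach(position, orientation): joint-space move of the TCP to a pose.
- arm.line_to(position, vel=0.15, rotation=None): straight line of the TCP; rotation=None keeps the orientation; vel is the mean speed in m/s.
- arm.move_joints(angles): joint-space move.
- arm.grip(opening, force=None): finger opening in m; force is the grip in N (None keeps the last); returns when the fingers have stopped.
- arm.hold(seconds).
- arm.inverse_kinematics(position, orientation): joint angles nearest the present ones, or None.
- arm.grab_frame(name): name is "scene" or "side" or "wrist"; returns a dict with "img" (420x560x3 uint8, blue, green, red), "K" (3x3 intrinsics, pixels), "origin" and "attitude" of the camera in the world; the wrist camera has in their place "tool_from_camera" (4x4, takes a point from camera to tool coordinates, whose origin is the TCP and whose axes are the flange's). Camera axes: x right, y up, looking along -z (the intrinsics and any distortion apply to the point x, -y, -z); pixel columns grow to the right and rows downward; lengths in m; the calibration is good to about 2 mm. A picture is of the moment at which its call begins: read the wrist's pose just before it. There is no depth.
A pose or a line that the arm cannot do raises arm.Unreachable and nothing moves.
- arm.hand_in(): hands the job in, once; it reports no verdict.
Readings, each from a call of its own:
- arm.read_time_s(): time.
- arm.read_joints(): joint angles.
- arm.read_joint_velocities(): joint speeds.
- arm.read_effort(): joint torques, N m.
- arm.read_tcp_pos(): TCP position.
- arm.read_tcp_rot(): TCP orientation.
- arm.read_ft_force(): force on the tool from outside, world axes, zero at the start.
- arm.read_moment(): the same for the moment, N m.
- arm.read_finger_gap(): finger opening in m.
Only numpy, scipy, OpenCV 4.12 (cv2) and the standard library are available. Lean on these libraries where they do the work, as an engineer would, in place of code of your own. Each camera call takes 0.05 s, during which the arm holds its last target. There are 200 camera calls.

## Working session

There is one attempt and no reset: what is moved stays moved. The work goes in short steps, each a Python script; the robot and the scene stay as the last script left them, time stands still between calls to the robot, and variables do not carry over. Pictures are saved under pics/ and viewed, about 8 in all and at most 12, crops included, and the job is handed in when it is done.

```bash
ls; mkdir -p pics
cat > h.py <<'E'
import numpy as np, cv2
from scipy.spatial.transform import Rotation as R
def cam(f):
    A=np.array(f["attitude"],float)
    A=A if A.shape==(3,3) else (R.from_rotvec(A).as_matrix() if A.size==3 else R.from_quat(A).as_matrix())
    return np.array(f["K"]),np.array(f["origin"],float),A
def ray(f,u,v):
    K,o,A=cam(f)
    d=f.get("dist",None)
    p=np.linalg.inv(K)@[u,v,1]
    return o,A@np.array([p[0],-p[1],-p[2]])
def onz(f,u,v,z):
    o,d=ray(f,u,v); return o+d*(z-o[2])/d[2]
def proj(f,P):
    K,o,A=cam(f); c=(np.atleast_2d(P)-o)@A
    q=np.c_[c[:,0],-c[:,1],-c[:,2]]@K.T
    return q[:,:2]/q[:,2:]
E
python3 - <<'E'
from plant import arm
import cv2,pickle
for n in("scene","side"):
    f=arm.grab_frame(n); cv2.imwrite(f"pics/{n}0.png",f["img"]); pickle.dump(f,open(n+"0.pkl","wb"))
    print({k:v for k,v in f.items() if k!="img"})
print(arm.read_time_s(),arm.read_tcp_rot())
E
```

```text
pics
{'K': array([[399.0225657 ,   0.        , 274.86479638],
       [  0.        , 399.0225657 , 206.5370191 ],
       [  0.        ,   0.        ,   1.        ]]), 'origin': array([ 0.87463045, -0.38078523,  1.31824671]), 'attitude': array([0.44510654, 0.12706723, 0.50856956])}
{'K': array([[527.80816366,   0.        , 282.95920995],
       [  0.        , 527.80816366, 214.63735095],
       [  0.        ,   0.        ,   1.        ]]), 'origin': array([0.14072422, 1.34584922, 1.42033474]), 'attitude': array([ 0.21699967, -1.1731187 , -2.58288318])}
0.1 [-3.10679307e+00 -4.54912263e-01  5.29208700e-04]
```

View pics/scene0.png

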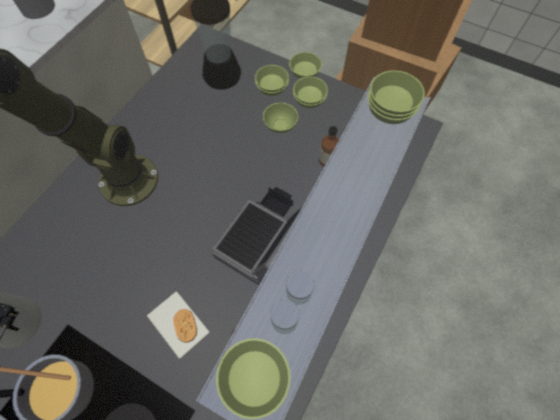

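View pics/side0.png

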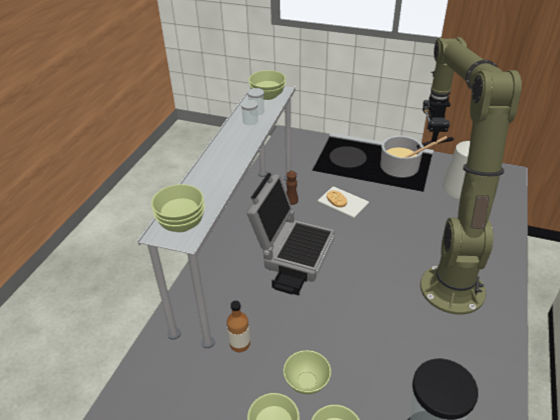

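The scene view shows the grill at about (250,237), its tray at (277,202) and the hash brown at (185,326). In the side view the lid is open at (272,212), with the mill at (292,187) behind the lid and the oil at (238,330). I'll enlarge both.

Run:
```python
import pickle,cv2,numpy as np
a=pickle.load(open("scene0.pkl","rb"))["img"][180:365,140:310]
b=pickle.load(open("side0.pkl","rb"))["img"][160:300,240:380]
a=cv2.resize(a,None,fx=3,fy=3,interpolation=cv2.INTER_CUBIC);b=cv2.resize(b,None,fx=4.2,fy=4.2,interpolation=cv2.INTER_CUBIC)
def tick(i,x0,y0,s):
    i=cv2.convertScaleAbs(i,alpha=1.5,beta=15)
    for k in range(0,400,20):
        X=int((k-x0+.5)*s);Y=int((k-y0+.5)*s)
        if 0<=X<i.shape[1]: cv2.line(i,(X,0),(X,6),(0,255,255),1);cv2.putText(i,str(k),(X+2,12),0,.35,(0,255,255),1)
        if 0<=Y<i.shape[0]: cv2.line(i,(0,Y),(6,Y),(0,255,255),1);cv2.putText(i,str(k),(8,Y+4),0,.35,(0,255,255),1)
    return i
cv2.imwrite("pics/c1.png",tick(cv2.resize(pickle.load(open("scene0.pkl","rb"))["img"][180:365,140:310],None,fx=3.24,fy=3.24,interpolation=cv2.INTER_CUBIC),140,180,3.24))
cv2.imwrite("pics/c2.png",tick(b,240,160,4.2))
```

```text
(no output)
```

View pics/c1.png

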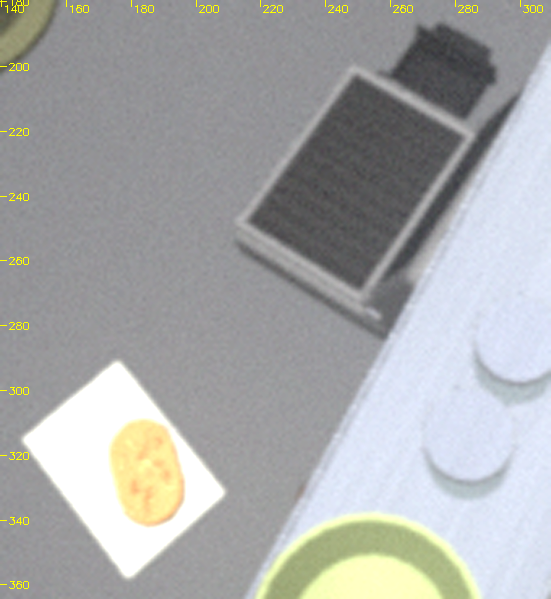

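View pics/c2.png

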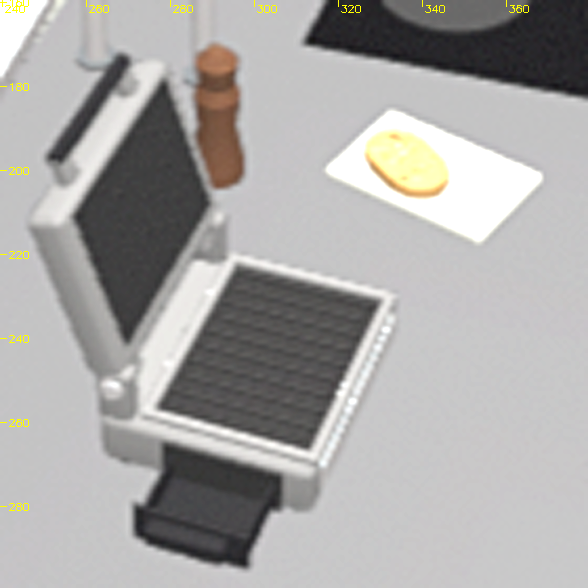

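Plate corners in the scene view: front/+y (248.5,204), front/−y (217,247), back/−y (250,269), back/+y (283,222). In the side view: (313.3,266.6), (330.7,231), (296,222.4), (277,257). Next I'll fit the grill pose and the hash brown.

```bash
cat > fit.py <<'E'
import pickle,numpy as np,cv2
from h import *
from scipy.optimize import least_squares
S=pickle.load(open("scene0.pkl","rb"));D=pickle.load(open("side0.pkl","rb"))
M=np.array([[-85,100],[-85,-100],[55,-100],[55,100]])/1000
z=.0715
ps=np.array([[248.5,204.2],[216.8,246.8],[250,269],[283.4,221.8]])
pd=np.array([[313.3,266.6],[330.7,231],[296,222.4],[277,257.1]])
for n,f,p in(("scene",S,ps),("side",D,pd)):
    w=np.array([onz(f,*q,z)[:2] for q in p]); print(n,w.round(4).tolist(),"sides",np.linalg.norm(w-np.roll(w,-1,0),axis=1).round(3))
def W(t,P): 
    c,s=np.cos(t[2]),np.sin(t[2]); P=np.atleast_2d(P); return np.c_[P[:,0]*c-P[:,1]*s+t[0],P[:,0]*s+P[:,1]*c+t[1],P[:,2]]
M3=np.c_[M,np.full(4,z)]
r=least_squares(lambda t:np.r_[(proj(S,W(t,M3))-ps).ravel(),(proj(D,W(t,M3))-pd).ravel()],[.6,0,0])
print("grill",r.x,np.abs(r.fun).max(),r.fun.round(1)); g=r.x
print("plate_mid",W(g,[-.015,0,.07]))
a=1.88
for nm,P in(("handle",[.085-np.cos(np.pi-a)*-.205*1,0,0]),):
    pass
h=[.085+.205*np.cos(np.pi-a)*1,0,.1+.205*np.sin(a)]
print("handle w",W(g,h),"side px",proj(D,W(g,[[h[0],y,h[2]] for y in(-.073,0,.073)])).round(1).tolist())
for f,n in((S,"scene"),(D,"side")):
    hsv=cv2.cvtColor(f["img"],cv2.COLOR_BGR2HSV)
    m=cv2.inRange(hsv,(5,90,90),(28,255,255)); roi=np.zeros_like(m)
    x0,x1,y0,y1=(165,205,300,350) if n=="scene" else (320,352,185,212)
    roi[y0:y1,x0:x1]=255; m&=roi
    c=max(cv2.findContours(m,0,2)[0],key=cv2.contourArea)[:,0,:]
    for zz in (.012,.029):
        w=np.array([onz(f,*q,zz)[:2]*1000 for q in c],np.float32)
        rr=cv2.minAreaRect(w); print(n,zz,[np.round(q,1) for q in rr])
# board corners scene
b=np.array([[140+118/3.24,180+361/3.24],[140+22/3.24,180+439/3.24],[140+128/3.24,180+578/3.24],[140+225/3.24,180+492/3.24]])-.5
w=np.array([onz(S,*q,.012)[:2] for q in b]);print("board",w.round(3).tolist(),w.mean(0),np.linalg.norm(w-np.roll(w,-1,0),axis=1).round(3))
# tray grip outer face estimate: ray vs z=.052 of corners, in the grill frame
c,s=np.cos(g[2]),np.sin(g[2])
def inG(p): d=np.array(p[:2])-g[:2]; return np.array([c*d[0]+s*d[1],-s*d[0]+c*d[1]])
for nm,f,q in(("scene",S,(140+440/3.24-.5,180+24/3.24-.5)),("scene",S,(140+497/3.24-.5,180+72/3.24-.5)),("side",D,(240+150/4.2-.5,160+528/4.2-.5)),("side",D,(240+230/4.2-.5,160+548/4.2-.5))):
    print(nm,inG(onz(f,*q,.052)).round(4))
# hash etc
for nm,f,q in(("mill",D,(240+226/4.2,160+183/4.2)),("oil",D,(238,345))): print(nm,onz(f,*q,0).round(3))
E
python3 fit.py
```

```text
scene [[0.4757, 0.1095], [0.4666, -0.0775], [0.6023, -0.0881], [0.6147, 0.111]] sides [0.187 0.136 0.2   0.139]
side [[0.4757, 0.1146], [0.466, -0.0813], [0.6047, -0.0868], [0.6117, 0.1107]] sides [0.196 0.139 0.198 0.136]
grill [ 0.55459385  0.01342419 -0.04476844] 1.8806854726431084 [ 0.8 -1.9 -1.2  1.1  0.6  0.6 -0.2 -0.1  0.2  0.6  0.3 -0.2  0.1 -0.4
 -0.6 -0.1]
plate_mid [[0.53960888 0.01409549 0.07      ]]
handle w [[0.70182772 0.00682835 0.29527812]] side px [[269.3, 173.9], [261.1, 185.7], [252.5, 198.1]]
scene 0.012 [array([ 504. , -335.4]), array([ 63.2, 102.4]), np.float64(50.0)]
scene 0.029 [array([ 508.8, -336. ]), array([ 62.4, 101.1]), np.float64(50.0)]
side 0.012 [array([ 510.6, -346.8]), array([ 65.8, 110.8]), np.float64(47.3)]
side 0.029 [array([ 506.1, -326.4]), array([ 65. , 109.5]), np.float64(47.3)]
board [[0.415, -0.26], [0.378, -0.371], [0.547, -0.425], [0.583, -0.313]] [ 0.48059345 -0.34206256] [0.117 0.177 0.117 0.176]
scene [-0.0465  0.2097]
scene [0.0387 0.192 ]
side [0.0154 0.2088]
side [-0.0531  0.2056]
mill [ 0.675 -0.273  0.   ]
oil [0.624 0.454 0.   ]
```

The fit is consistent: plate side lengths agree in both views, and the handle projects to (269,174)–(252,198), matching what I see. Next I'll move over the board, take a wrist picture for the hash brown, and push the tray.

```bash
cat >> h.py <<'E'
g=np.array([.5546,.0134,-.0448])
def W(x,y,z):
    c,s=np.cos(g[2]),np.sin(g[2]); return np.array([x*c-y*s+g[0],x*s+y*c+g[1],z])
def down(psi): return (R.from_euler('z',psi)*R.from_euler('x',np.pi)).as_rotvec()
E
python3 - <<'E'
from plant import arm
from h import *
import pickle
psi=R.from_rotvec(arm.read_tcp_rot()).as_matrix(); print(psi.round(2).tolist())
print(arm.read_time_s())
arm.reach([.47,-.30,.32],down(-.7)); print(arm.read_time_s(),arm.read_joints())
P=arm.read_tcp_pos();Q=arm.read_tcp_rot()
f=arm.grab_frame("wrist");f["P"]=P;f["Q"]=Q;pickle.dump(f,open("w1.pkl","wb"))
T=np.eye(4);T[:3,:3]=R.from_rotvec(Q).as_matrix();T[:3,3]=P
X=T@f["tool_from_camera"];F=dict(K=f["K"],origin=X[:3,3],attitude=X[:3,:3])
img=f["img"];cv2.imwrite("pics/w1.png",img)
m=cv2.inRange(cv2.cvtColor(img,cv2.COLOR_BGR2HSV),(5,90,90),(28,255,255))
c=max(cv2.findContours(m,0,2)[0],key=cv2.contourArea)[:,0,:]
print("px",c.min(0),c.max(0))
for z in(.012,.029): print(z,cv2.minAreaRect(np.array([onz(F,*q,z)[:2]*1000 for q in c],np.float32)))
for t in ([W(-.015,.29,.2),down(g[2])],[W(-.015,0,.09),down(g[2])],[[.714,.007,.31],(R.from_rotvec([0,-.7,0])*R.from_rotvec(down(g[2]))).as_rotvec()]):
    print(arm.inverse_kinematics(*t))
E
```

```text
[[0.96, 0.29, -0.0], [0.29, -0.96, 0.0], [-0.0, -0.0, -1.0]]
0.1
1.7083 [ 0.79204133  0.10984389 -0.29456337  1.53740623  0.03239237  1.4995531
 -1.77533738]
px [259 345] [559 365]
0.012 ((64.13522338867188, -259.4456787109375), (547.8170166015625, 44.54147720336914), 49.78377914428711)
0.029 ((81.45545959472656, -262.9747314453125), (527.5677490234375, 42.895042419433594), 49.78377914428711)
[ 0.21410638  0.48035763 -1.01600616  1.52190629  0.41246479  1.36965738
 -2.4495644 ]
[ 0.50219504  0.26944918 -0.64982991  1.87300877  0.18574129  1.05958525
 -1.83729116]
[ 0.63167806 -0.00625976 -0.69091894  1.83938042  0.0613802   0.60887922
 -1.71385982]
```

View pics/w1.png

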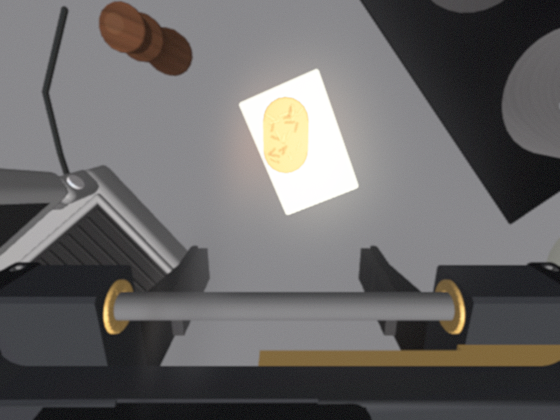

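The wrist view shows the hash brown at about (286,134), spanning x 262–309 and y 96–173. Its long axis is vertical in the image, so the jaws at ψ=−0.7 are nearly across it. I'll refine this offline and then push the tray.

Run:
```python
from plant import arm
from h import *
import pickle
f=pickle.load(open("w1.pkl","rb"))
T=np.eye(4);T[:3,:3]=R.from_rotvec(f["Q"]).as_matrix();T[:3,3]=f["P"]
X=T@f["tool_from_camera"];F=dict(K=f["K"],origin=X[:3,3],attitude=X[:3,:3])
hsv=cv2.cvtColor(f["img"],cv2.COLOR_BGR2HSV); print(hsv[134,286],hsv[190,310])
m=cv2.inRange(hsv,(8,70,90),(32,255,255));m[:,:255]=0;m[:90]=0;m[185:]=0;m[:,320:]=0
c=max(cv2.findContours(m,0,2)[0],key=cv2.contourArea)[:,0,:];print(c.min(0),c.max(0))
for z in(.012,.029): print(z,cv2.minAreaRect(np.array([onz(F,*q,z)[:2]*1000 for q in c],np.float32)))
print("cam",X[:3,3])
for t in ([W(-.015,.26,.2),down(g[2]+np.pi)],[W(-.015,.0,.35),down(g[2]+np.pi)],[W(-.015,.16,.045),down(g[2]+np.pi)]):
    print(arm.inverse_kinematics(*t))
```

```text
[ 25  84 254] [  0   1 255]
[264  97] [307 172]
0.012 ((506.33251953125, -336.6481018066406), (61.67179870605469, 105.12985229492188), 48.757816314697266)
0.029 ((507.3076477050781, -337.3234558105469), (59.39217758178711, 101.24393463134766), 48.7578010559082)
cam [ 0.53271107 -0.35491878  0.47191218]
[ 0.36876759  0.52166181 -1.17754606  1.55853239  0.48697363  1.38949846
  0.67508622]
[ 0.97992626  0.18580249 -1.19228414  1.5009291   0.17251332  1.57130495
  1.31972632]
[ 0.56706366  0.64883341 -1.17837919  1.81429131  0.66122939  1.14134951
  0.68804457]
```

Run:
```python
from plant import arm
from h import *
o=down(g[2]+np.pi)
t0=arm.read_time_s
arm.reach(W(-.06,-.0,.36),o); arm.reach(W(-.015,.27,.15),o); print(t0(),arm.read_joints())
arm.grip(0.0)
arm.line_to(W(-.015,.255,.045),vel=.2)
print(t0(),arm.read_ft_force())
f0=np.array(arm.read_ft_force())
y=.235
arm.line_to(W(-.015,y,.045),vel=.1)
n=0
while y>.150:
    y-=.004; arm.line_to(W(-.015,y,.045),vel=.05)
    F=np.array(arm.read_ft_force())-f0
    print(round(y,3),F.round(1),np.round(arm.read_tcp_pos()[1],4))
    if abs(F[1])>7: break
print(t0())
f=arm.grab_frame("side");cv2.imwrite("pics/s1.png",cv2.resize(f["img"][150:310,220:400],None,fx=3,fy=3))
```

```text
5.6833 [-1.24413919  0.43022091  0.93181561  1.66129266 -0.36284976  1.23287408
  1.2903132 ]
7.8917 [-0.31521507  0.6856377  -0.06271411]
0.231 [ 0.  -0.   0.1] 0.2448
0.227 [ 0.9 -0.5 -0.7] 0.2405
0.223 [ 0.2 -0.5  0.9] 0.2365
0.219 [ 0.5 -0.1  0.3] 0.2325
0.215 [ 0.1 -0.2  0.1] 0.2283
0.211 [-0.7 -1.2  0.6] 0.2243
0.207 [-0.4 -0.8 -0.4] 0.2203
0.203 [ 0.  -1.  -0.1] 0.2164
0.199 [ 1.2 -0.5 -0.2] 0.2124
0.195 [-0.  -0.9  0.6] 0.2083
0.191 [-0.3 -0.2  0.6] 0.2043
0.187 [ 0.7 -1.   0.8] 0.2004
0.183 [ 0.2 -1.5  0.8] 0.1964
0.179 [ 1.  -0.7  0.1] 0.1924
0.175 [-0.3 -0.9 -0. ] 0.1884
0.171 [ 0.5 -0.9 -0.4] 0.1844
0.167 [ 0.1 -0.2  0. ] 0.1804
0.163 [ 0.7 -1.1  0.4] 0.1764
0.159 [ 0.1 -0.6  0.8] 0.1724
0.155 [ 0.3 -1.1  0.3] 0.1684
0.151 [ 1.7  4.9 -1.3] 0.168
0.147 [ 2.8 11.6 -4.2] 0.168
13.7417
```

View pics/s1.png

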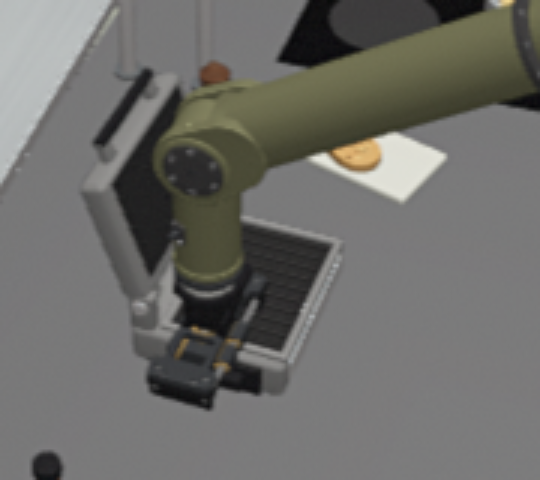

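The side view shows the tray grip pressed against the grill under the hand. The push stopped hard at own y≈0.155 with 11.6 N. The face should be at 0.146 and the finger is about 9 mm thick, so the tray is home. Next is the hash brown.

Run:
```python
from plant import arm
from h import *
t0=arm.read_time_s
o=down(g[2]+np.pi)
arm.line_to(W(-.015,.2,.045),vel=.2); arm.line_to(W(-.03,.2,.3),vel=.35)
arm.reach(W(-.07,0,.36),o)
oh=down(-.719+np.pi)
arm.reach([.507,-.337,.13],oh);arm.grip(.087)
print(t0(),arm.read_joints())
f=arm.grab_frame("side");cv2.imwrite("pics/s2.png",f["img"][130:310,220:460].repeat(3,0).repeat(3,1))
P=arm.read_tcp_pos();Q=arm.read_tcp_rot();f=arm.grab_frame("wrist")
T=np.eye(4);T[:3,:3]=R.from_rotvec(Q).as_matrix();T[:3,3]=P
X=T@f["tool_from_camera"];F=dict(K=f["K"],origin=X[:3,3],attitude=X[:3,:3])
cv2.imwrite("pics/w2.png",f["img"])
arm.line_to([.507,-.337,.027],vel=.12); print(t0(),arm.read_ft_force(),arm.read_tcp_pos())
arm.grip(.03,force=15); print("gap",arm.read_finger_gap(),arm.read_ft_force())
```

```text
19.025 [-0.34729235  0.55434093  1.18173063  1.7165507  -0.54015085  1.24394802
  1.816232  ]
20.1333 [ 0.2831753  -0.28291697  0.15797937] [ 0.50745147 -0.33753946  0.02775894]
gap 0.06370780322036129 [0.30082357 0.73906096 2.2521138 ]
```

View pics/s2.png

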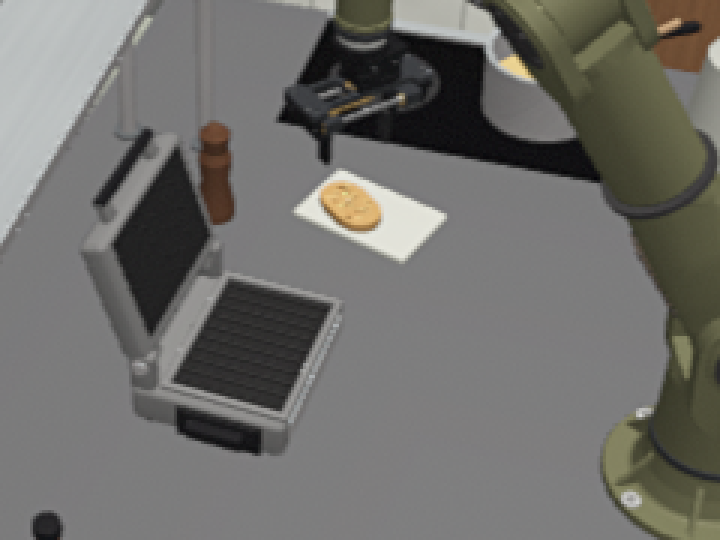

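The side view shows the tray flush at (217,428) in the crop. The grasp gap of 63.7 mm matches the 64 mm width. Now I'll carry it over and set it down.

Run:
```python
from plant import arm
from h import *
t0=arm.read_time_s
o=down(g[2]+np.pi)
arm.line_to([.507,-.337,.2],vel=.2); print("gap",arm.read_finger_gap())
arm.reach(W(-.06,-.13,.2),o); arm.line_to(W(-.015,0,.15),vel=.2); arm.line_to(W(-.015,0,.095),vel=.1)
arm.hold(.3); f0=np.array(arm.read_ft_force()); print(t0(),f0,arm.read_finger_gap())
P=arm.read_tcp_pos();Q=arm.read_tcp_rot();f=arm.grab_frame("wrist")
cv2.imwrite("pics/w3.png",f["img"])
z=.090
while z>.081:
    z-=.001; arm.line_to(W(-.015,0,z),vel=.03); F=np.array(arm.read_ft_force())-f0
    print(round(z,4),F.round(1),arm.read_tcp_pos()[2].round(4))
    if F[2]>3: break
print(t0(),arm.read_tcp_pos(),W(-.015,0,z))
arm.grip(.08); arm.hold(.2); arm.line_to(W(-.015,0,.2),vel=.2)
f=arm.grab_frame("side");cv2.imwrite("pics/s3.png",f["img"])
P=arm.read_tcp_pos();Q=arm.read_tcp_rot();f=arm.grab_frame("wrist")
f["P"]=P;f["Q"]=Q;import pickle;pickle.dump(f,open("w4.pkl","wb"));cv2.imwrite("pics/w4.png",f["img"]);print(t0(),arm.read_joints())
```

```text
gap 0.06377417995040714
24.475 [-0.13247255 -0.00122494 -0.07564452] 0.0638816276673242
0.089 [-0.1  0.8 -0.6] 0.0886
0.088 [-0.1 -0.8 -0.9] 0.088
0.087 [ 0.5  0.  -0.4] 0.087
0.086 [-0.  -1.5 -0.1] 0.0859
0.085 [-0.4  0.2  2.3] 0.0852
0.084 [-4.1  1.2 10.6] 0.0851
26.125 [0.53985984 0.01402758 0.08508302] [0.53961505 0.01407178 0.084     ]
27.7833 [-1.07277554  0.17420784  1.10771646  1.80465224 -0.16242029  1.26498643
  1.6046282 ]
```

View pics/w4.png

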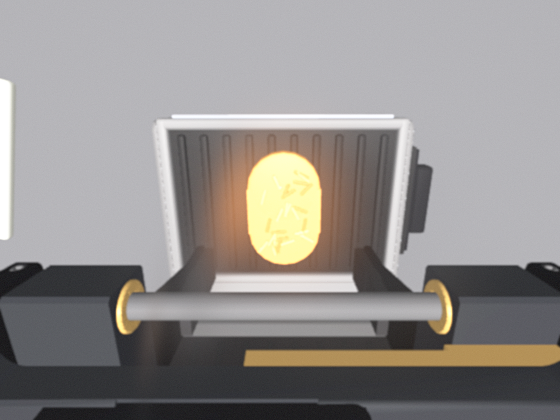

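The wrist view shows the hash brown flat and centred: (284,208) in a plate spanning x 175–397 with its middle at about (286,204). The tray is home at the right. Next I'll bring the tilted, closed fingers over the handle bar.

```bash
cat >> h.py <<'E'
th=.7; dv=np.array([np.sin(th),0,-np.cos(th)]); nv=np.array([np.cos(th),0,np.sin(th)])
ot=(R.from_euler('z',g[2])*R.from_euler('y',-th)*R.from_euler('z',np.pi)*R.from_euler('x',np.pi)).as_rotvec()
def tp(a,n,d):  # TCP for lid angle a, offset n off the bar axis, d along the tool axis
    return W(*(np.array([.085-.205*np.cos(a),0,.1+.205*np.sin(a)])+n*nv+d*dv))
E
python3 - <<'E'
from plant import arm
from h import *
t0=arm.read_time_s
print(R.from_rotvec(ot).as_matrix().round(2).tolist())
arm.grip(0.0); arm.line_to(W(-.04,0,.40),vel=.3)
for p in(tp(1.88,.0325,-.1),tp(1.88,.0325,-.003),tp(1.45,.0175,-.003)): print(p,arm.inverse_kinematics(p,ot))
arm.reach(tp(1.88,.0325,-.1),ot); print(t0(),arm.read_joints(),arm.read_ft_force())
arm.line_to(tp(1.88,.0325,-.003),vel=.08); print(t0(),arm.read_ft_force(),arm.read_tcp_pos())
f=arm.grab_frame("side");cv2.imwrite("pics/s4.png",cv2.resize(f["img"][120:280,200:400],None,fx=4,fy=3.7,interpolation=2))
E
```

```text
[[-0.76, 0.04, 0.64], [0.03, 1.0, -0.03], [-0.64, 0.0, -0.76]]
[0.66230896 0.00857141 0.39269941] [-0.89230918 -0.26473627  0.65415154  1.84813691  0.42574992  0.84795246
  1.15219607]
[0.72473538 0.00577283 0.31850972] [-1.22517393 -0.09155056  1.101093    1.85412201  0.28750872  0.64882542
  1.26128712]
[0.62627703 0.01018672 0.3170745 ] [-0.68934266 -0.28621064  0.47785966  2.0369698   0.43141194  0.70679659
  1.10816032]
30.8333 [-0.89228532 -0.26361119  0.65545796  1.84909004  0.42507617  0.84961318
  1.15274722] [ 0.68872945 -0.25328936  0.16351047]
32.2 [-0.77891664  0.19940915  0.97607372] [0.72482143 0.00578069 0.31900353]
```

View pics/s4.png

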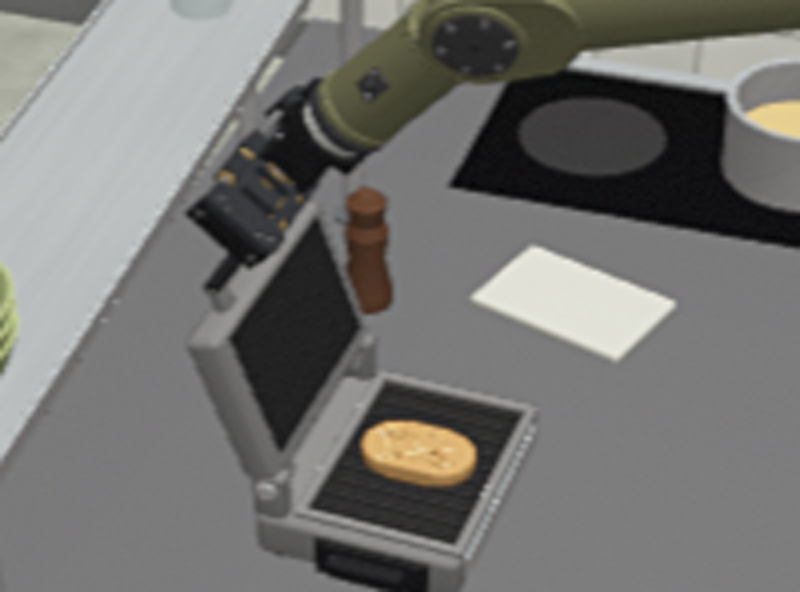

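The side view shows the fingers over and behind the bar with no contact (force near zero), and the shelf and lid clear. Now I'll tip the lid in small steps along its arc.

Run:
```python
from plant import arm
from h import *
t0=arm.read_time_s
f0=np.array(arm.read_ft_force())
arm.line_to(tp(1.88,.0325,.003),vel=.05); print((np.array(arm.read_ft_force())-f0).round(1))
arm.line_to(tp(1.88,.0185,.003),vel=.05); print((np.array(arm.read_ft_force())-f0).round(1))
try:
  for a in np.arange(1.84,1.47,-.03):
    arm.line_to(tp(a,.0175,.003),vel=.06); F=np.array(arm.read_ft_force())-f0
    print(round(a,2),F.round(1),(np.array(arm.read_tcp_pos())-tp(a,.0175,.003)).round(4))
    if np.linalg.norm(F)>20: print("stop");break
except arm.Unreachable as e: print("unreach",a,e)
print(t0())
f=arm.grab_frame("side");cv2.imwrite("pics/s5.png",cv2.resize(f["img"][120:280,200:400],None,fx=4,fy=3.7,interpolation=2))
p=np.array(arm.read_tcp_pos())
for q in (p-.03*W(0,0,0)*0+[-.02,0,.03],p+[0,0,.06],p+[.02,0,.05],p+[-.06,0,.08]):
    print(q.round(3),arm.inverse_kinematics(q,ot))
```

```text
[0.2 0.2 1. ]
[ 0.8 -0.5  1.4]
1.84 [ 1.  -0.9  4.5] [ 0.0007 -0.0001  0.0014]
1.81 [ 1.5 -0.6  5.3] [ 0.0008 -0.0001  0.0014]
1.78 [ 1.3 -1.1  6.4] [ 0.0009 -0.0002  0.0015]
1.75 [ 1.3 -0.5  6.4] [ 0.001  -0.0002  0.0017]
1.72 [ 1.4 -1.6  6.6] [ 0.001  -0.0001  0.0017]
1.69 [ 1.4 -0.3  4.9] [0.0003 0.0002 0.0006]
1.66 [-0.1  1.3  3. ] [-0.0007  0.0002 -0.001 ]
1.63 [0.7 0.7 0.8] [-0.0011 -0.0001 -0.0016]
1.6 [0.3 0.2 0. ] [-0.0005 -0.0001 -0.0007]
1.57 [0.6 1.  0.4] [-0.0002 -0.0001 -0.0002]
1.54 [ 0.4 -0.6  0.3] [-0.     -0.     -0.0001]
1.51 [-0.   0.8  1.9] [ 0.     -0.     -0.0001]
1.48 [0.6 1.2 0.5] [ 0.0001 -0.0001 -0.0001]
36.25
[0.616 0.01  0.343] [-0.48589668 -0.2907381   0.29838674  2.00663899  0.3296927   0.74554708
  1.19090989]
[0.636 0.01  0.373] [-0.7155795  -0.28878636  0.48955032  1.92536936  0.40107968  0.81406151
  1.15239553]
[0.656 0.01  0.363] [-0.82352547 -0.25597574  0.60317243  1.90916766  0.41631663  0.78684859
  1.14572037]
[0.576 0.01  0.393] None
```

View pics/s5.png

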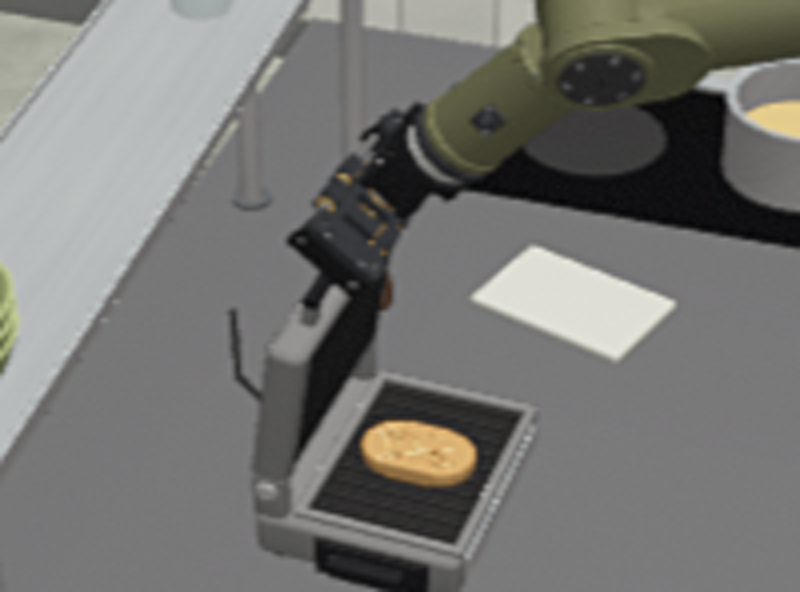

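Run:
```python
from plant import arm
from h import *
f=arm.grab_frame("side");cv2.imwrite("pics/s6.png",cv2.resize(f["img"][180:230,250:310],None,fx=10,fy=10,interpolation=2))
for a in(1.6,1.55,1.5,1.45,1.4,1.3): print(a,((proj(f,[W(.085-.205*np.cos(a),y,.1+.205*np.sin(a)) for y in(.073,.063)])-[200,120])*[4,3.7]).round().tolist())
print(arm.read_time_s(), arm.read_ft_force())
```

```text
1.6 [[271.0, 295.0], [276.0, 288.0]]
1.55 [[283.0, 297.0], [287.0, 291.0]]
1.5 [[294.0, 300.0], [299.0, 294.0]]
1.45 [[305.0, 304.0], [310.0, 297.0]]
1.4 [[317.0, 307.0], [321.0, 301.0]]
1.3 [[339.0, 316.0], [344.0, 310.0]]
36.35 [-0.22273545 -0.40019572  0.29572857]
```

The bar end sits at about (307,303) in the crop, which is 1.45 rad. That is past balance and already ahead of the fingers. I'll lift clear and let it fall.

Run:
```python
from plant import arm
from h import *
p=np.array(arm.read_tcp_pos())
arm.line_to(p+[0.005,0,.06],vel=.2); print(arm.read_time_s(),arm.read_ft_force())
arm.hold(4.5); print(arm.read_time_s(),arm.read_ft_force())
f=arm.grab_frame("side");cv2.imwrite("pics/s7.png",cv2.resize(f["img"][120:360,200:400],None,fx=3,fy=2.5,interpolation=2))
import pickle;pickle.dump(f,open("s7.pkl","wb"))
for a in(0,.05,.1,.2): print(a,((proj(f,[W(.085-.205*np.cos(a),y,.1+.205*np.sin(a)) for y in(.073,-.073)])-[200,120])*[3,2.5]).round().tolist())
```

```text
36.8 [-0.08850967 -1.023568   -0.53461524]
41.3 [-0.23567956 -0.5793826  -0.85325266]
0 [[377.0, 347.0], [415.0, 280.0]]
0.05 [[377.0, 342.0], [415.0, 275.0]]
0.1 [[377.0, 337.0], [415.0, 270.0]]
0.2 [[375.0, 326.0], [413.0, 259.0]]
```

View pics/s7.png

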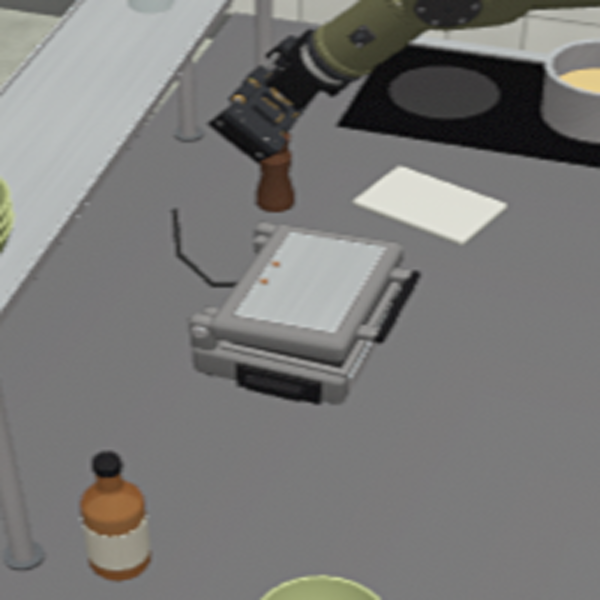

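The lid is closed. The bar runs from (380,340) to (417,272), which is about 0.07 rad and within the expected rest range. The tray is home, the mill and oil are standing where they were, and the hand touches nothing. I'll hand in.

```bash
python3 -c "
from plant import arm
print(arm.read_time_s(),arm.read_ft_force()); arm.hand_in()"
```

```text
41.35 [ 0.38919673 -0.76729299 -0.83218475]
the job is handed in; nothing more can be done
```

The grill is ready and I handed the job in at 41.35 s of the 69 s allowed.

- **Drip tray:** I pushed it in until it stopped hard at 11.6 N. The stop came where the given dimensions put it, and the tray looks flush in the later pictures.
- **Hash brown:** I gripped it across its width (63.7 mm measured, 64 mm given) and lowered it until it touched the plate. It was released there rather than dropped, and the wrist picture showed it flat and within about 3 mm of the plate's middle.
- **Lid:** I tipped it from behind the handle in small steps to about 1.45 rad. The bar was already ahead of the fingers there, so I lifted the hand clear and let it fall on its own.
- **Final checks:** The last side picture shows the lid resting at about 0.07 rad, within the expected range. The tray is home, the hand is clear of everything, and the force reading is near zero. The mill and oil bottle look undisturbed. I did not measure the bowl again, but the arm never went near it.

One number did not fit. The tray's stop implies the closed fingers are about 9 mm from centre to face, where I expected 15 mm from the gripper's sizes. I put this down to the fingertips' shape, since the hard stop and the pictures both show the tray home. No other check disagreed.

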